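Seat the sample carousel on its drive studs and lock it

ROBOT

A 6-joint arm with a two-finger parallel gripper is mounted at the origin on a cart in front of the work surface, level with it; the furniture and walls round the work are solid. World frame = base frame: x ahead of the robot, y to its left, z up, the work surface at z = 0. Lengths are in m, angles in rad, forces in N, time in s.
With the tool pointing down it reaches from about 0.275 to 1 m from the base axis. Payload 8.4 kg.
Tool frame: the origin (TCP) lies on the centre line of the jaws, within the pads' length; the fingertips stand 17 mm ahead of it and the grasp point (between the pads) lies 2 mm behind it (bot.tcp_to_tips is the z of the fingertips in the tool frame, in m); z points along the fingers, y is the line along which they close (so a half turn about z gives the same grasp; the last joint's range is limited). The gripper opens to 85 mm and grips with 20 to 120 N. Pads are 22 mm wide; open, the fingers measure 114 mm over their backs; the gripper's body (76 mm by 85 mm) begins 54 mm behind the grasp point. The pads swing forward as they close: fully open they stand 13 mm farther back than shut.
Start: joints at [-0.002, 0.353, 1.633, -0, 1.155, -0.002], TCP at [0.625, -0, 0.221] pointing down, gripper open.
Joint ranges: [-2.63, 2.63], [-0.92, 2.1], [0.06, 2.66], [-1.3, 4.44], [0, 2.69], [-3.02, 3.02]. Speed limits (rad/s): [2.22, 2.22, 2.79, 3.14, 3.14, 3.14].

INTERFACE

Orientations are given as a unit quaternion [x, y, z, w].
In Python, from workcell import bot, hand, kinematics, get_obs, vision, hand_in gives the robot as it stands. The module is installed in compiled form; this text tells all that it offers. Calls block until the motion is done:
- bot.reach(position, orientation): joint-space move of the TCP to a pose.
- bot.servo_line(position, ori=None, velocity=0.15): straight line of the TCP; ori=None keeps the orientation; velocity is the mean speed in m/s.
- bot.goto_joints(angles): joint-space move.
- hand.move_gripper(opening, strength=None): finger opening in m; strength is the grip in N (None keeps the last); returns when the fingers have stopped.
- bot.dwell(seconds).
- kinematics.solve_ik(position, orientation): joint angles nearest the present ones, or None.
- get_obs(): the state.
- vision.read_camera(name): name is "scene" or "side" or "wrist"; returns a dict with "frame" (420x560x3 uint8, red, green, blue), "intrinsics" (3x3 intrinsics, pixels), "dist" ([k1, k2, p1, p2, k3] as OpenCV has them; the pictures are not rectified), "view" (4x4, takes a point from world to camera coordinates). Camera axes: x right, y down, z forward; pixel columns grow to the right and rows downward; lengths in m; the calibration is good to about 2 mm. A picture is of the moment at which its call begins. There is no depth.
A pose or a line that the arm cannot do raises bot.IKError and nothing moves.
- hand_in(): hands the job in; it is judged then, once.
The state is a dict: "time_s": time; "joint_pos": joint angles; "joint_vel": joint speeds; "joint_efforts": joint torques, N m; "position": TCP position; "orientation": TCP orientation; "wrist_force": force on the tool from outside, world axes, zero at the start; "ft_torque": the same for the moment, N m; "gripper_width": finger opening in m; "grip_force": force on a finger pad.
Only numpy, scipy, OpenCV 4.12 (cv2) and the standard library are available. Lean on these libraries where they do the work, as an engineer would, in place of code of your own. Each camera call takes 0.05 s, during which the arm holds its last target. There are 200 camera calls.

TASK

The teal carousel of the fraction collector has been put over the spindle, but it rides up on the six drive studs: turn it by its tube sleeves until all six holes find their studs and it drops flat onto the drive plate (its orange sleeve then stands on the side of the spindle's flat). Then slide the black lock collar over the D-shaped spindle, flat to flat, fully down onto the carousel's hub, and let go. Do not tip the carousel, do not knock the drop-arm post, and leave the timer, the petri dishes and the spirit lamp where they are.

Things in the scene. Friction and masses are not known exactly. Their poses are not given: they have to be found in the camera images.
- carousel: Loose teal disc, 176 mm across, 8 mm thick, its hub 44 mm across with its top 30 mm above the underside; origin: centre of the underside, z up. Turns freely round the spindle (21 mm bore). Six 11 mm through holes at radius 46 mm, at 0, 56, 126, 188, 263, 309 degrees counter-clockwise from its x axis. About 0.36 kg; it only rests on the stud tips and stops turning when the push stops.
- orange_sleeve (a point): Top centre of the carousel's orange tube sleeve, on the carousel's +x axis. Five upright sleeves, 22 mm across, stand on the disc at radius 72 mm at 0 (this one), 72, 144, 216 and 288 degrees (ivory); they rise 36 mm above the disc's upper face. A fingertip pushed sideways against a sleeve turns the carousel.
- drive_seat (a point): Centre of the top face of the fixed aluminium drive plate (112 mm across), 55 mm above the table, on the spindle axis: the carousel's underside must lie here. Six fixed 8 mm studs with ball ends, 16 mm tall, stand on it at radius 46 mm at 0, 56, 126, 188, 263, 309 degrees counter-clockwise from its x axis; the carousel, riding 16 mm up on their tips at the start, drops only with its x axis along this x axis.
- spindle_tip (a point): Top of the fixed steel spindle, 62 mm above the drive plate, on its axis; same axes as drive_seat. 20 mm thick, upright, its last 7 mm tapering to 13 mm; D-shaped: its flat (orange stripe) is on the +x side, 6.5 mm from the axis. Beneath is the collector's fixed white housing, 200 mm across and 45 mm high, with a console on one side.
- collar_center (a point): Black knurled lock collar, loose, standing on the table: 44 mm across, 30 mm high, 0.11 kg; this point is its centre, half-way up, z up. Through bore of 21.8 mm, D-shaped: flat on the +x side (orange dot on top there), 7.4 mm from the axis. Home on the carousel's hub, this point is 45 mm above drive_seat and the two x axes agree.
- drop_tower: Upright steel post (28 mm across at its top) that carries the collector's drop arm, fixed to the housing 125 mm from the spindle axis; origin: foot of the post, on its axis, 43 mm above the table; its top is 222 mm above the table. The arm, 100 mm long, is parked pointing away from the carousel. Fragile: keep fingers and gripper clear of it.
- bench_timer: White timer, 62 x 64 x 18 mm, loose on the table; origin at the centre of its underside. A bystander.
- petri_dish: Petri dish, 90 mm across, 14 mm high, loose on the table; origin at the centre of its underside. A bystander.
- petri_low: Lower one of two stacked petri dishes, 90 mm across, 14 mm high each; origin at the centre of its underside. A bystander.
- petri_high: Upper one of the two stacked petri dishes; origin at the centre of its underside. A bystander.
- spirit_lamp: Glass spirit lamp, 69 mm across, 93 mm high; origin at the centre of its underside. A bystander.

How it is judged:
On the way:
1. the carousel has dropped flat onto the drive plate with all six studs in its holes, before the collar is put on (z of carousel in the frame of drive_seat below 0.002 m and horizontal distance between carousel and drive_seat below 0.003 m and angle between the x axis of carousel and the x axis of drive_seat, either way round below 0.06 rad and horizontal distance between collar_center and drive_seat above 0.04 m), for 0.2 s.
At the end, for the whole second after the job is handed in: Carousel flat on the drive plate (within 2 mm in height, 3 mm of the axis, 0.06 rad of the studs); lock collar upright on its hub over the spindle (within 3 mm of the axis, at most 1.5 mm above home, flat to flat within 0.2 rad); all released and at rest (z of carousel in the frame of drive_seat below 0.002 m and horizontal distance between each of carousel, collar_center and drive_seat below 0.003 m and angle between the x axis of carousel and the x axis of drive_seat, either way round below 0.06 rad and z of collar_center in the frame of drive_seat between 0.042 and 0.0465 m and angle between collar_center's own z axis and vertical below 0.1 rad and angle between the x axis of collar_center and the x axis of drive_seat, either way round below 0.2 rad and linear speed of carousel below 0.02 m/s); the robot touches nothing.
It fails at once if the carousel is tipped by more than about 11 degrees (angle between carousel's own z axis and vertical above 0.2 rad).
It fails at once if the robot knocks the drop-arm post (over 8 N) (contact force between any of the arm, the fingers and drop_tower above 8 N).
It fails at once if the timer, a petri dish or the spirit lamp is moved by more than 25 mm (distance of any of bench_timer, petri_dish, petri_low, petri_high, spirit_lamp from where it was at the start of the episode above 0.025 m).
It also fails if it takes over 64 s, if anything falls off the work surface, if the arm or the gripper's body presses on something with over 40 N, if the wrist force passes 120 N, or if a joint passes its speed limit or range.

## Working session

There is one attempt and no reset: what is moved stays moved. The work goes in short steps, each a Python script; the robot and the scene stay as the last script left them, time stands still between calls to the robot, and variables do not carry over. Pictures are saved under pics/ and viewed, at most 10 in all, crops included, and the job is handed in when it is done.

```bash
mkdir -p pics
cat > h.py <<'E'
import numpy as np, cv2
from workcell import bot, hand, kinematics, get_obs, vision, hand_in
def cam(n,save=None):
    c=vision.read_camera(n)
    if save: cv2.imwrite('pics/'+save,c['frame'][:,:,::-1])
    return c
def ray(c,uv):
    p=cv2.undistortPoints(np.array([[uv]],float),c['intrinsics'],np.array(c['dist'],float))[0,0]
    V=np.array(c['view']);R=V[:3,:3];o=-R.T@V[:3,3]
    return o,R.T@np.array([p[0],p[1],1])
def onz(c,uv,z):
    o,d=ray(c,uv);return o+d*(z-o[2])/d[2]
def proj(c,P):
    V=np.array(c['view']);r,_=cv2.Rodrigues(V[:3,:3])
    return cv2.projectPoints(np.array(P,float).reshape(-1,1,3),r,V[:3,3],c['intrinsics'],np.array(c['dist'],float))[0][:,0]
E
python3 - <<'E'
from h import *
a=cam('scene','s1.png');b=cam('side','d1.png');w=cam('wrist','w1.png')
for c in (a,b,w):
    V=c['view'];print((-V[:3,:3].T@V[:3,3]).round(3),(V[2,:3]).round(2))
A=np.vstack([a['frame'],]);im=np.hstack([a['frame'],b['frame']])
E
```

```text
[ 0.043 -1.229  0.982] [ 0.34  0.73 -0.59]
[ 0.22  -1.088  0.558] [ 0.32  0.85 -0.41]
[0.625 0.077 0.374] [-0.   -0.3  -0.95]
```

View pics/s1.png

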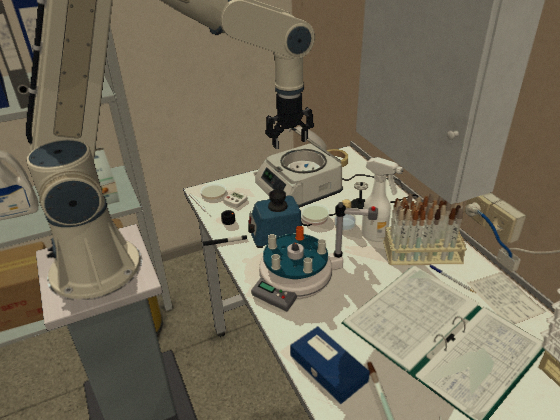

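View pics/d1.png

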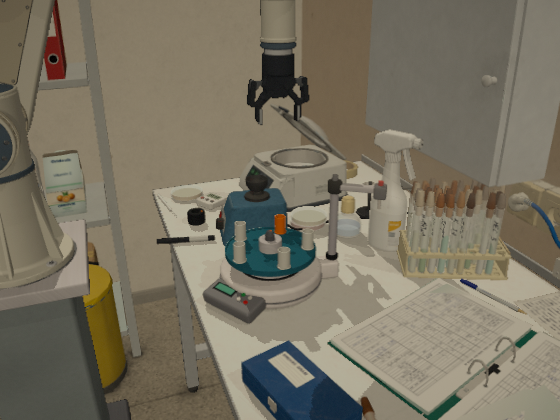

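View pics/w1.png

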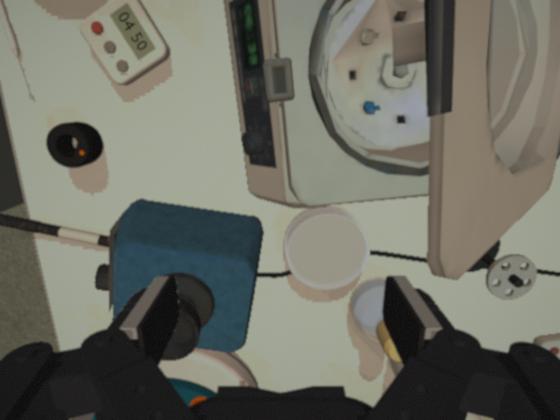

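Side and scene views show the carousel at about (295,250) in scene, with the orange sleeve on its far side. The collar is at (228,217) in scene and (75,145) in wrist, with its orange dot at (82,152). The blue mixer stands between the two.

Run:
```python
from h import *
V={}
a=vision.read_camera('scene');b=vision.read_camera('side');w=vision.read_camera('wrist')
print(get_obs()['orientation'])
def tri(c1,p1,c2,p2):
    o1,d1=ray(c1,p1);o2,d2=ray(c2,p2)
    t=np.linalg.lstsq(np.c_[d1,-d2],o2-o1,rcond=None)[0]
    return ((o1+d1*t[0]+o2+d2*t[1])/2).round(3)
print('collar',onz(w,(75,144),.03),onz(w,(82,152.5),.03),onz(a,(228,214),.03))
print('orange',tri(a,(300,229),b,(280,217)),onz(a,(300,229),.115),onz(b,(280,217),.115))
print('tip',onz(a,(296,246),.117),onz(b,(270,235),.117))
print('tower top',onz(a,(341,208),.222),onz(b,(335,182),.222))
print('mixer top',tri(a,(278,190),b,(257,170)))
for p in [(100,270),(110,215),(262,235),(245,345),(190,300),(170,340)]: print(p,onz(w,p,.1).round(3))
```

```text
[ 7.07109600e-01  7.07103921e-01 -1.64701901e-04 -1.75484803e-04]
collar [0.42498438 0.03633283 0.03      ] [0.43047333 0.02808991 0.03      ] [0.41532538 0.03202799 0.03      ]
orange [ 0.538 -0.237  0.114] [ 0.53656174 -0.23782554  0.115     ] [ 0.53965893 -0.23741345  0.115     ]
tip [ 0.49317507 -0.30067015  0.117     ] [ 0.49355823 -0.30636867  0.117     ]
tower top [ 0.60874694 -0.32957474  0.222     ] [ 0.60483606 -0.34487839  0.222     ]
mixer top [ 0.532 -0.11   0.172]
(100, 270) [ 0.468 -0.063  0.1  ]
(110, 215) [ 0.484 -0.013  0.1  ]
(262, 235) [ 0.609 -0.031  0.1  ]
(245, 345) [ 0.591 -0.14   0.1  ]
(190, 300) [ 0.544 -0.093  0.1  ]
(170, 340) [ 0.522 -0.135  0.1  ]
```

Run:
```python
from h import *
q=[.70711,.70711,0,0]
bot.servo_line([.6,-.05,.32],velocity=.3)
bot.reach([.493,-.27,.32],q)
w=cam('wrist','w2.png')
P=[.493,-.303,.117];print(proj(w,P),get_obs()['time_s'])
cv2.imwrite('pics/w2c.png',cv2.resize(w['frame'][:,:,::-1],(800,600),interpolation=cv2.INTER_CUBIC))
```

```text
[[280.39141    209.71960789]] 1.85
```

View pics/w2c.png

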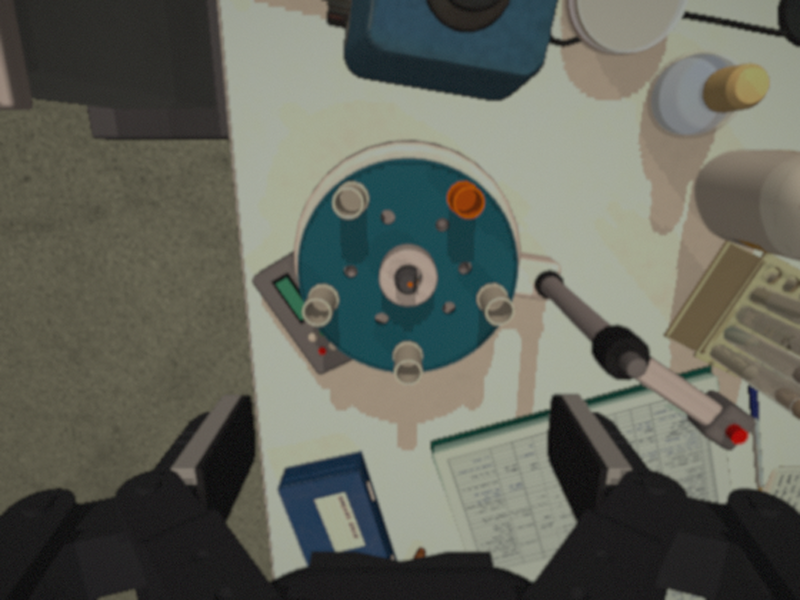

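The disc is centred at (409,265), the orange sleeve at (466,200) and the spindle tip at (407,276). The orange stripe is at about (412,285), pointing down-right. I'll measure the angles numerically and take a crop.

Run:
```python
from h import *
w=cam('wrist')
f=w['frame'];hsv=cv2.cvtColor(f,cv2.COLOR_RGB2HSV)
tm=((hsv[...,0]>85)&(hsv[...,0]<105)&(hsv[...,1]>120)).astype(np.uint8);tm[:100]=0;tm[290:]=0;tm[:,:200]=0;tm[:,380:]=0
tm=cv2.morphologyEx(tm,cv2.MORPH_CLOSE,np.ones((15,15)))
c=max(cv2.findContours(tm,0,1)[0],key=cv2.contourArea);h=cv2.convexHull(c)[:,0]
P=np.array([onz(w,p,.079) for p in h.astype(float)])
A=np.c_[2*P[:,:2],np.ones(len(P))];s=np.linalg.lstsq(A,(P[:,:2]**2).sum(1),rcond=None)[0]
print('disc',s[:2],np.sqrt(s[2]+s[0]**2+s[1]**2))
om=((hsv[...,0]<14)&(hsv[...,1]>150)&(hsv[...,2]>80)).astype(np.uint8)
n,l,st,ce=cv2.connectedComponentsWithStats(om)
for i in range(1,n):
    if st[i,4]>=1: print(st[i],ce[i].round(1),onz(w,ce[i],.115)[:2].round(4),onz(w,ce[i],.112)[:2].round(4))
cr=f[170:215,260:310,::-1];cv2.imwrite('pics/tip.png',cv2.resize(cr,None,fx=12,fy=12,interpolation=cv2.INTER_CUBIC))
print(w['intrinsics'][0,0])
```

```text
disc [ 0.497844   -0.29149855] 0.08699233827001614
[313 127  26  26 487] [325.2 139.5] [ 0.5381 -0.2299] [ 0.5384 -0.2302]
[285 198   4   3  10] [286.4 198.9] [ 0.4996 -0.2915] [ 0.4997 -0.2924]
[223 243   5   5  22] [225.  245.3] [ 0.4325 -0.3444] [ 0.432  -0.3456]
[508 297  15  14 141] [514.9 303.6] [ 0.7675 -0.418 ] [ 0.7698 -0.4199]
[291 385   5   5  18] [293.4 387.4] [ 0.51   -0.5393] [ 0.5102 -0.5422]
353.6855049860545
```

View pics/tip.png

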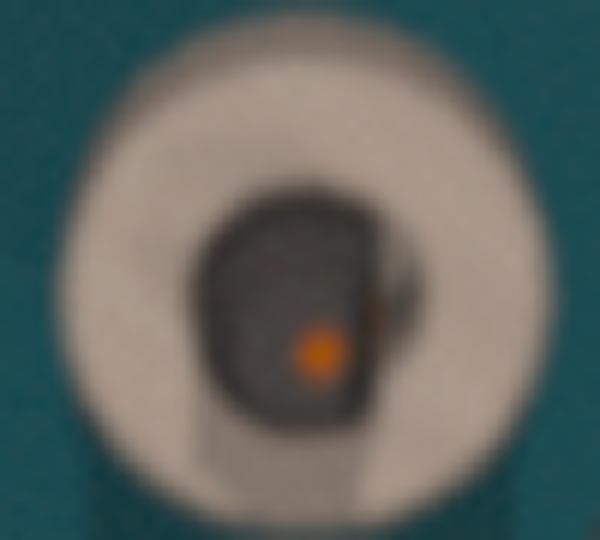

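Run:
```python
from h import *
w=cam('wrist')
px=lambda x,y:((x+.5)/12-.5+260,(y+.5)/12-.5+170)
print('hub',onz(w,px(307,292),.101),'Dcirc',onz(w,px(310,308),.110))
e1=onz(w,px(380,215),.110);e2=onz(w,px(362,410),.110);d=e1-e2
print('flat',e1,e2,np.degrees(np.arctan2(-d[0],d[1])), bot.tcp_to_tips)
c=w; t=onz(w,(383.6,199.5),.222);print('tower',t)
from scipy.spatial.transform import Rotation as R
def q(a):
    x=np.array([np.cos(a),np.sin(a),0]);z=np.array([0,0,-1]);return R.from_matrix(np.c_[x,np.cross(z,x),z]).as_quat()
C=np.array([.4975,-.294])
for off in (0,np.pi):
  for s in (200,170,139,125):
    a=np.radians(s);j=kinematics.solve_ik([*(C+.072*np.array([np.cos(a),np.sin(a)])),.105],q(a+off))
    print(off,s,None if j is None else np.round(j,2))
```

```text
hub [ 0.49853765 -0.28971435  0.101     ] Dcirc [ 0.49869429 -0.28882722  0.11      ]
flat [ 0.50480962 -0.2803566   0.11      ] [ 0.50338917 -0.29823207  0.11      ] -4.543369487023027 0.017
tower [ 0.56985006 -0.26227521  0.222     ]
0 200 [-0.64  0.36  1.93 -0.    0.86 -2.56]
0 170 [-0.59  0.33  1.98 -0.    0.84 -1.98]
0 139 [-0.51  0.32  1.98 -0.    0.84 -1.37]
0 125 [-0.48  0.33  1.97 -0.    0.84 -1.09]
3.141592653589793 200 [-0.64  0.36  1.93 -0.    0.86  0.58]
3.141592653589793 170 [-0.59  0.33  1.98 -0.    0.84  1.16]
3.141592653589793 139 [-0.51  0.32  1.98 -0.    0.84  1.78]
3.141592653589793 125 [-0.48  0.33  1.97 -0.    0.84  2.05]
```

```bash
cat >> h.py <<'E'
from scipy.spatial.transform import Rotation as R
C=np.array([.4985,-.2905])
def q(a):
    x=np.array([np.cos(a),np.sin(a),0]);z=np.array([0,0,-1]);return R.from_matrix(np.c_[x,np.cross(z,x),z]).as_quat()
def pose(s,z,r=.072):
    a=np.radians(s);return [*(C+r*np.array([np.cos(a),np.sin(a)])),z],q(a+np.pi)
def orange_side():
    c=cam('side');h=cv2.cvtColor(c['frame'],cv2.COLOR_RGB2HSV)
    m=((h[...,0]<14)&(h[...,1]>150)&(h[...,2]>80)).astype(np.uint8);m[:190]=0;m[280:]=0;m[:,:200]=0;m[:,325:]=0
    ys,xs=np.nonzero(m);return (len(xs),xs.mean().round(1),ys.mean().round(1)) if len(xs) else None
E
python3 - <<'E'
from h import *
print(orange_side())
hand.move_gripper(.034)
bot.reach(*pose(200.8,.2))
p,o=pose(200.8,.106);bot.servo_line(p,o,.12)
f0=np.array(get_obs()['wrist_force']);print('down',f0.round(2),get_obs()['time_s'])
done=False
for s in list(range(194,145,-8))+list(np.arange(145,127,-1.)):
    p,o=pose(s,.106);bot.servo_line(p,o,.06 if s>146 else .03)
    g=get_obs();f=np.array(g['wrist_force'])-f0
    print(s,f.round(1),round(g['time_s'],2))
    if np.linalg.norm(f[:2])>5: break
print(orange_side());cam('side','d2.png')
E
```

```text
(203, np.float64(276.1), np.float64(223.2))
down [-0.72  0.62  0.  ] 4.4917
194 [ 1.6 -0.5 -0.1] 4.78
186 [ 0.2 -1.   0.3] 5.1
178 [ 0.4 -1.4  0.2] 5.42
170 [ 1.4 -1.   0.3] 5.73
162 [ 1.1  0.  -1.2] 6.05
154 [ 1.   0.2 -0.6] 6.37
146 [ 0.9 -0.9  0.2] 6.85
145.0 [ 0.1 -0.5 -0.4] 7.1
144.0 [ 1.  -0.   1.1] 7.35
143.0 [ 0.8 -0.1  0.9] 7.6
142.0 [ 1.  -0.5  0.3] 7.85
141.0 [ 0.3 -0.9 -0.7] 8.1
140.0 [ 0.7 -1.  -1. ] 8.35
139.0 [ 0.6  0.3 -0. ] 8.6
138.0 [-0.  -0.4  0. ] 8.85
137.0 [ 1.1 -1.2  0.4] 9.1
136.0 [ 0.9 -0.5  0.9] 9.35
135.0 [ 0.8 -0.6  0.5] 9.6
134.0 [ 1.2 -1.3 -0.5] 9.85
133.0 [ 1.4  0.4 -0.5] 10.1
132.0 [ 0.8 -1.   0.7] 10.35
131.0 [ 1.3 -0.1 -0.4] 10.6
130.0 [ 0.1 -1.2  0. ] 10.85
129.0 [ 1.1 -0.6 -0.6] 11.1
128.0 [-0.4 -0.3  0.3] 11.35
(200, np.float64(276.4), np.float64(223.5))
```

View pics/d2.png

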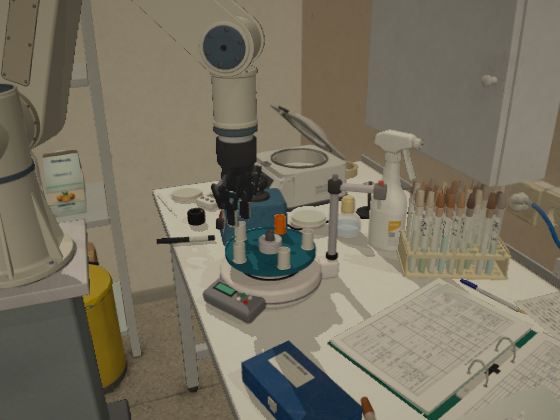

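The carousel has not turned: the orange sleeve is still at (276,223). The fingers look level with the sleeve tops or above them. I'll check the state and the wrist view.

Run:
```python
from h import *
g=get_obs();print(g['position'],g['gripper_width'],g['orientation'])
w=cam('wrist','w3.png');b=cam('side')
cv2.imwrite('pics/d3.png',np.hstack([cv2.resize(b['frame'][180:300,200:330,::-1],(520,480),interpolation=cv2.INTER_CUBIC),]))
for z in (.099,.115): print(proj(b,[*pose(200.8,z)[0]]),proj(b,[*pose(128.8,z)[0]]))
print(proj(b,[g['position'][0],g['position'][1],.089]))
```

```text
[ 0.45413963 -0.23378476  0.1059974 ] 0.03408956713646464 [ 8.98901133e-01 -4.38151519e-01 -1.65116170e-05  1.31425176e-05]
[[239.84369089 251.78353788]] [[238.81903284 230.51762896]]
[[239.5072671  244.12899465]] [[238.50634761 223.3075138 ]]
[[239.29087846 234.77740599]]
```

View pics/d3.png

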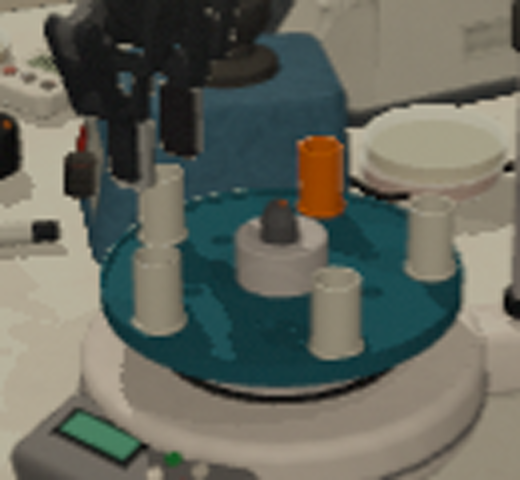

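View pics/w3.png

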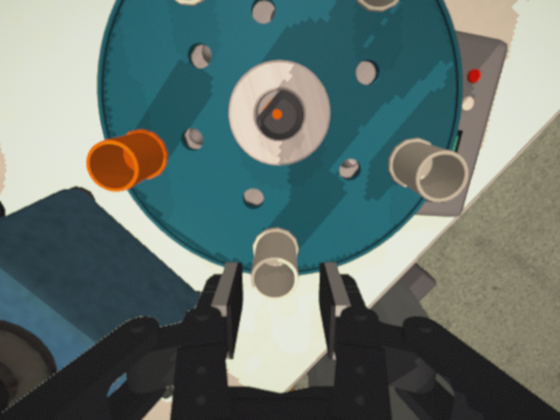

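Side crop: the fingertips are at rows 218–226, the sleeve tops at about row 223, so the fingers passed just above. I'll go back and descend further while watching the force.

Run:
```python
from h import *
p,o=pose(128,.135);bot.servo_line(p,o,.15)
bot.reach(*pose(200.8,.135))
p,o=pose(200.8,.106);bot.servo_line(p,o,.12)
f0=np.array(get_obs()['wrist_force']);z=.106
for z in np.arange(.102,.083,-.003):
    p,o=pose(200.8,z);bot.servo_line(p,o,.06);g=get_obs();f=np.array(g['wrist_force'])-f0;print(z.round(3),f.round(1))
    if f[2]>3: break
print(g['time_s'])
b=cam('side')
cv2.imwrite('pics/d4.png',cv2.resize(b['frame'][180:300,200:330,::-1],(520,480),interpolation=cv2.INTER_CUBIC))
```

```text
0.102 [ 0.5  0.2 -0.6]
0.099 [-0.3 -0.2  0.2]
0.096 [-0.1 -0.4  0.1]
0.093 [-0.3 -0.3 -0.2]
0.09 [ 0.1 -0.3  0.5]
0.087 [-0.1 -0.6  0.7]
0.084 [ 0.1 -0.7  0.1]
15.3167
```

View pics/d4.png

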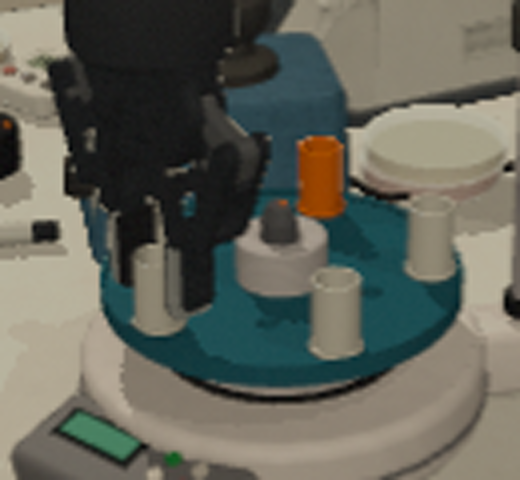

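The sleeve is now caged between the fingers, so I'll sweep.

Run:
```python
from h import *
Z=.084
f0=np.array(get_obs()['wrist_force'])
for s in list(range(193,145,-8))+list(np.arange(144,124,-1.)):
    p,o=pose(s,Z);bot.servo_line(p,o,.06 if s>146 else .03)
    g=get_obs();f=np.array(g['wrist_force'])-f0
    if s<146: print(s,f.round(1))
    if np.linalg.norm(f[:2])>5: break
print(orange_side(),g['time_s']);b=cam('side')
cv2.imwrite('pics/d5.png',cv2.resize(b['frame'][180:300,200:330,::-1],(520,480),interpolation=cv2.INTER_CUBIC))
```

```text
144.0 [-0.8  0.2 -0.7]
143.0 [-1.2 -0.6 -0.7]
142.0 [-0.4 -0.3 -0.9]
141.0 [-0.7  0.7  0.5]
140.0 [-0.7  0.5 -0.6]
139.0 [-0.7  0.2 -0.4]
138.0 [-0.8 -0.2 -0.3]
137.0 [-0.   0.2 -0.9]
136.0 [-1.6 -1.  -0.7]
135.0 [-1.4 -0.2 -0.3]
134.0 [-0.7 -0.8 -0.6]
133.0 [-3.3 -5.8 -0.8]
(199, np.float64(303.4), np.float64(242.0)) 20.5417
```

View pics/d5.png

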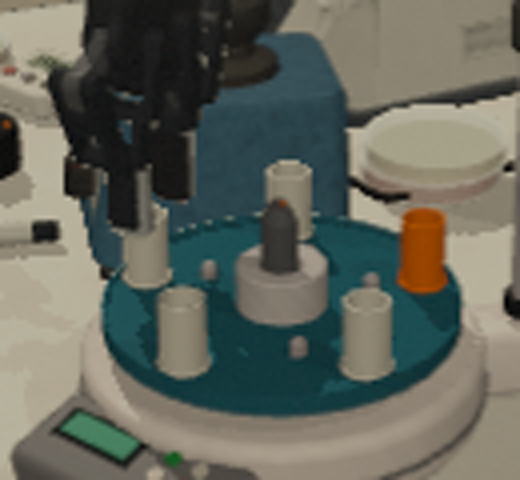

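Dropped: the orange sleeve moved to row 242 and the studs show through the holes. Next I'll back off, measure the spindle axis from straight above, then look at the collar the same way.

```bash
cat >> h.py <<'E'
def blobs(c,m,amin):
    n,l,st,ce=cv2.connectedComponentsWithStats(m.astype(np.uint8));return [(st[i],ce[i]) for i in range(1,n) if st[i,4]>=amin]
def orangemask(f):
    h=cv2.cvtColor(f,cv2.COLOR_RGB2HSV);return (h[...,0]<14)&(h[...,1]>140)&(h[...,2]>70)
def look_collar(show=True,z=.03,win=60,uv=None):
    w=cam('wrist');f=w['frame'];g=cv2.cvtColor(f,cv2.COLOR_RGB2GRAY)
    m=(g<70).astype(np.uint8)
    x,y=map(int,uv);M=np.zeros_like(m);M[max(0,y-win):y+win,max(0,x-win):x+win]=1;m=m*M
    m=cv2.morphologyEx(m,cv2.MORPH_OPEN,np.ones((3,3)))
    c=max(cv2.findContours(m,0,1)[0],key=cv2.contourArea);h=cv2.convexHull(c)[:,0].astype(float)
    P=np.array([onz(w,p,z)[:2] for p in h]);A=np.c_[2*P,np.ones(len(P))];s=np.linalg.lstsq(A,(P**2).sum(1),rcond=None)[0]
    ctr=s[:2];print('collar',ctr,np.sqrt(s[2]+ctr@ctr))
    for st,ce in blobs(w,orangemask(f)*M,3):
        d=onz(w,ce,z)[:2]-ctr;print('dot',st[4],ce,np.hypot(*d),np.degrees(np.arctan2(d[1],d[0])))
    return w
E
python3 - <<'E'
from h import *
p,o=pose(135,.084);bot.servo_line(p,o,.06)
p,o=pose(135,.15);bot.servo_line(p,o,.15)
bot.reach([.4985,-.3675,.32],q(np.pi/2))
print(orange_side())
w=cam('wrist','w6.png')
print('nadir',proj(w,[*C,.117]),proj(w,[*C,.063]))
for st,ce in blobs(w,orangemask(w['frame']),4): print(st,ce.round(1),onz(w,ce,.099)[:2].round(4))
h=cv2.cvtColor(w['frame'],cv2.COLOR_RGB2HSV);f=w['frame']
tm=((h[...,0]>85)&(h[...,0]<105)&(h[...,1]>120)).astype(np.uint8)
tm=cv2.morphologyEx(tm,cv2.MORPH_OPEN,np.ones((5,5)));tm[:, :180]=0;tm[:,400:]=0;tm[230:]=0
c=np.vstack([k for k in cv2.findContours(tm,0,1)[0] if cv2.contourArea(k)>500]);hh=cv2.convexHull(c)[:,0].astype(float)
hh=hh[hh[:,1]>3]
P=np.array([onz(w,p,.063)[:2] for p in hh]);A=np.c_[2*P,np.ones(len(P))];s=np.linalg.lstsq(A,(P**2).sum(1),rcond=None)[0];print('disc',s[:2],np.sqrt(s[2]+s[:2]@s[:2]))
g=cv2.cvtColor(f,cv2.COLOR_RGB2GRAY);u,v=proj(w,[*C,.117])[0].astype(int)
print(g[v-14:v+15,u-14:u+15:1])
for st,ce in blobs(w,(g<85)&(tm==0)&(np.hypot(*np.meshgrid(np.arange(560)-u,np.arange(420)-v))<14),5):print('spindle',st,ce,onz(w,ce,.11)[:2])
# collar
bot.reach([.425,-.041,.25],q(np.pi/2))
w=look_collar(uv=(280,99));cam('wrist','w7.png');print(get_obs()['time_s'])
E
```

```text
(206, np.float64(300.2), np.float64(240.7))
nadir [[280.98520158  99.78447835]] [[280.98137794  99.8304565 ]]
[335  94  27  24 490] [347.8 105.4] [ 0.5664 -0.2959]
[280  98   5   5  15] [282.1  99.9] [ 0.4997 -0.2906]
[215 170   6   7  31] [217.6 173.3] [ 0.4304 -0.3658]
[526 184  19  15 202] [534.9 190.9] [ 0.7777 -0.3853]
[285 334  10  19 108] [289.6 343.4] [ 0.5092 -0.5837]
disc [ 0.49814055 -0.29029662] 0.08676460314622417
[[143 153 156 156 155 155 156 157 157 156 154 152 152 153 158 163 166 166
  165 165 163 163 163 161 161 162 162 160 160]
 [151 155 156 155 156 155 156 159 157 156 154 153 151 153 156 161 164 164
  166 165 164 163 162 160 161 163 161 160 161]
 [154 155 156 157 155 155 156 157 157 154 154 149 148 151 152 153 156 160
  162 162 163 163 161 160 159 162 161 159 162]
 [154 156 156 155 154 155 158 157 155 153 149 141 136 134 134 137 139 144
  149 155 159 163 161 161 162 162 160 161 162]
 [155 155 156 155 155 155 157 158 151 142 129 117 109 102 102 101 106 112
  122 133 146 154 159 161 161 160 160 161 161]
 [154 156 157 154 154 155 155 152 140 120 102  89  78  74  71  7
[... 2420 characters left out ...]
0  83  90
   97 105 117 131 152 160 158 160 162 163 163]
 [161 162 162 161 162 154 140 128 125 124 122 117 113 110 108 109 110 114
  118 121 125 136 152 159 158 159 162 163 163]
 [159 161 161 160 162 156 140 127 126 124 125 124 125 126 124 125 125 126
  126 126 128 136 151 158 158 160 163 164 163]
 [147 157 161 161 161 156 139 125 126 124 124 126 129 129 130 129 131 129
  128 127 126 134 152 158 159 160 162 163 161]]
spindle [271  90  17  21 270] [279.78148148  99.86296296] [ 0.49731839 -0.29056659]
collar [0.41724186 0.03446515] 0.020144908789443725
dot 9 [285.66666667 104.77777778] 0.01457585928725972 -17.197759798895248
dot 4 [283.   108.25] 0.013610145577830413 -34.46205624835339
25.1167
```

Run:
```python
from h import *
f=cv2.imread('pics/w7.png')[:,:,::-1].copy();g=cv2.cvtColor(f,cv2.COLOR_RGB2GRAY);o=orangemask(f)
for v in range(60,140,2):
    print(v,''.join('O' if o[v:v+2,u].any() else ' .:-=+*#%@'[::-1][min(9,int(g[v,u])//20)] for u in range(215,325)))
```

```text
60                                                                                                        .......
62                                                                                                               
64                                                                                                               
66                                                                                                               
68                                                                                                               
70                                                                                                               
72                                                                                                               
74                                                                                                               
76                                                                                                               
78                                                   .:::-====--::.       
[... 2744 characters left out ...]
............                                 
128                                         .....................................                                 
130                                         .....................................                                 
132                                         .....................................                                 
134                                         .....................................                                 
136                                          ...................................                                  
138                                           .................................
```

```bash
cat >> h.py <<'E'
def collar_pose(w,uv,z=.03,win=35):
    f=w['frame'];x,y=map(int,uv);sl=np.s_[max(0,y-win):y+win,x-win:x+win]
    g=cv2.cvtColor(f,cv2.COLOR_RGB2GRAY)[sl];o=orangemask(f)[sl];off=np.array([x-win,max(0,y-win)])
    m=((g<105)|o).astype(np.uint8)
    cs,hi=cv2.findContours(m,cv2.RETR_CCOMP,cv2.CHAIN_APPROX_NONE)
    k=max(range(len(cs)),key=lambda i:cv2.contourArea(cs[i]) if hi[0][i][3]<0 else 0)
    W=lambda c:np.array([onz(w,p+off,z)[:2] for p in c[:,0].astype(float)])
    P=W(cs[k]);A=np.c_[2*P,np.ones(len(P))];s=np.linalg.lstsq(A,(P**2).sum(1),rcond=None)[0];ctr=s[:2]
    ch=[i for i in range(len(cs)) if hi[0][i][3]==k];b=W(max((cs[i] for i in ch),key=cv2.contourArea)) if ch else None
    o2=cv2.morphologyEx(o.astype(np.uint8),cv2.MORPH_CLOSE,np.ones((5,5)));n,l,st,ce=cv2.connectedComponentsWithStats(o2)
    j=1+np.argmax(st[1:,4]);d=onz(w,ce[j]+off,z)[:2]-ctr
    print('ctr',ctr.round(4),'r',np.sqrt(s[2]+ctr@ctr).round(4),'dot r',np.hypot(*d).round(4),'ang',np.degrees(np.arctan2(d[1],d[0])).round(1))
    if b is not None: 
        e=b.mean(0)-ctr;print('bore centroid off',(e*1e3).round(1),np.degrees(np.arctan2(-e[1],-e[0])).round(1))
    return ctr,np.degrees(np.arctan2(d[1],d[0]))
E
python3 - <<'E'
from h import *
w=cam('wrist');collar_pose(w,(270,100))
E
```

```text
ctr [0.4172 0.0344] r 0.0204 dot r 0.0147 ang -23.3
bore centroid off [-0.3  0.5] -62.2
```

```bash
cat >> h.py <<'E'
def flat_angle(w,uv,ctr,z=.03,win=45):
    f=w['frame'];x,y=map(int,uv);g=cv2.cvtColor(f,cv2.COLOR_RGB2GRAY).astype(np.float32)
    # bore edge radius by angle on the top plane
    th=np.radians(np.arange(0,360,3));rs=np.arange(.004,.0145,.00025);out=[]
    for t in th:
        uvs=proj(w,np.c_[ctr[0]+rs*np.cos(t),ctr[1]+rs*np.sin(t),np.full(len(rs),z)]).astype(np.float32)
        v=cv2.remap(g,uvs[:,:1],uvs[:,1:],cv2.INTER_LINEAR)[:,0];out.append(rs[np.argmin(np.gradient(v))])
    out=np.array(out);print('bore r(mm) every 12deg',(out[::4]*1e3).round(1))
    return th,out
E
python3 - <<'E'
from h import *
bot.reach([.34,.0344,.2],q(0));bot.servo_line([.34,.0344,.12],velocity=.2)
w=cam('wrist','w8.png');u=proj(w,[.4172,.0344,.03])[0];print(u,get_obs()['time_s'])
ctr,_=collar_pose(w,u,win=55);flat_angle(w,u,ctr)
f=w['frame'];g=cv2.cvtColor(f,cv2.COLOR_RGB2GRAY);o=orangemask(f);x,y=map(int,u)
for v in range(y-36,y+37,2): print(v,''.join('O' if o[v:v+2,k].any() else '@%#*+=-:. '[min(9,int(g[v,k])//20)] for k in range(x-38,x+39)))
E
```

```text
[279.23397397 100.1440038 ] 27.325
ctr [0.4173 0.0345] r 0.0208 dot r 0.0147 ang -23.3
bore centroid off [-0.8  0.3] -23.7
bore r(mm) every 12deg [ 7.8  8.5  9.8 10.  10.  10.3 10.  10.3 10.3 10.  10.3 10.3 10.3 10.3
 10.3 10.  10.3 10.  10.  10.3 10.  10.  10.3 10.3 10.   8.5  7.5  7.
  7.   7.3]
64                                   ..    ..                                   
66                             .::::-+++==+++=----:.                            
68                        .::-=*####%%%%%%%%%%%%%#*+=--:.                       
70                      .-*##%%%%%%%%%%%%%%%%%%%%%%%%%%#+--::...................
72                  .:=+*#%%%%%%%%%%%%%%%%%%%%%%%%%%%%%%%##*=-:.................
74                .:-*#%%%%%%%%%%%%%%%%%%%%%%%%OOOOOOO%%%%%%#*=-::..............
76              .-+*#%%%%%%%%%%%%%%%%%%%%%%%%%OO+====+O%%%%%%%%#+-:.............
78             .-*%%%%%%%%%%%%%%%%%%%%%%%%%%%%O+======O#%%%%%%%%#+-:::..........
80           .-+*%%%%%%%%%%%%%%%%%%%%%%%%%%%%%#OO====OO%%%%%%%%%%%#*=:.........:
82          .-*%%%%%%%%%%%%%%%%%%%%%%%%%%%%%%%%#OOO*OO#%%%%%%%%%%%%#+-:.
[... 1436 characters left out ...]
%%%%%%%%%%%%%%%%%%%%%%%%%%%*=:..........
120            .-+*#%%%%%%%%%%%%%%%%%%%%%%%%%%%%%%%%%%%%%%%%%%%%%#*=-:...........
122              .:=#%%%%%%%%%%%%%%%%%%%%%%%%%%%%%%%%%%%%%%%%%%%#+-:.............
124                :=+*#%%%%%%%%%%%%%%%%%%%%%%%%%%%%%%%%%%%%%#*+=-:..............
126                  .:=*#%%%%%%%%%%%%%%%%%%%%%%%%%%%%%%%%%##+-:.................
128                    .:-=+*%%%%%%%%%%%%%%%%%%%%%%%%%%%#+=--:...................
130                        .-==++##%%%%%%%%%%%%%%%%#+==-:...  ......      .......
132                             .:-===+***++**+----:.                            
134                                   .........                                  
136
```

Run:
```python
from h import *
K=[.4173,.0345];o=q(np.radians(135))
bot.servo_line([.34,.0344,.16],velocity=.3)
hand.move_gripper(.062)
bot.reach([*K,.13],o);f0=np.array(get_obs()['wrist_force'])
bot.servo_line([*K,.030],velocity=.15);bot.servo_line([*K,.020],velocity=.05)
print((np.array(get_obs()['wrist_force'])-f0).round(1))
hand.move_gripper(.03,35)
g=get_obs();print('grip',g['gripper_width'],g['grip_force'],g['time_s'])
bot.servo_line([*K,.25],velocity=.25)
o=q(np.radians(154));bot.reach([*C,.25],o)
bot.servo_line([*C,.148],velocity=.15)
g=get_obs();print(g['gripper_width'],g['grip_force'],g['position'],g['time_s'])
bot.dwell(.2);f0=np.array(get_obs()['wrist_force'])
for z in np.arange(.144,.1045,-.003):
    bot.servo_line([*C,z],velocity=.03);g=get_obs();f=np.array(g['wrist_force'])-f0;print(z.round(3),f.round(1))
    if np.linalg.norm(f)>9: break
print(g['time_s'],np.array(g['ft_torque']).round(2));cam('side','d9.png');cam('wrist','w9.png');print(orange_side())
```

```text
[-0.3 -0.5  1. ]
grip 0.030296790970299296 0.0 31.6083
0.030029287524319048 0.0 [ 0.49915681 -0.29051063  0.14883386] 34.775
0.144 [-0.   0.2 -0.2]
0.141 [ 0.3 -0.4 -0.9]
0.138 [-0.  -0.4 -1. ]
0.135 [ 0.9 -0.8 -1. ]
0.132 [ 0.2 -0.2 -0.3]
0.129 [ 0.1  0.  -1.4]
0.126 [-0.4 -0.1 -0.6]
0.123 [-0.5  0.2 -0.9]
0.12 [-0.1  0.3 -0.5]
0.117 [ 0.7  0.2 -0.4]
0.114 [ 0.2 -0.1 -1.1]
0.111 [-0.1  0.9  0.3]
0.108 [-0.4 -0.4 -2. ]
0.105 [ 0.  -0.9 -1.3]
38.5083 [ 0.    0.01 -0.02]
(213, np.float64(300.2), np.float64(240.7))
```

The grip missed: the width closed to 0.030 m because the fingertips stand higher than stated, roughly TCP + 9 mm at this opening. I'll return and descend under force watch, and carry on only if the width shows 44 mm.

Run:
```python
from h import *
import sys
K=[.4173,.0345];o=q(np.radians(135))
bot.servo_line([*C,.25],velocity=.3)
bot.reach([*K,.15],o);hand.move_gripper(.062)
f0=np.array(get_obs()['wrist_force'])
bot.servo_line([*K,.012],velocity=.2)
for z in (.006,.001,-.003,-.006):
    bot.servo_line([*K,z],velocity=.06);f=np.array(get_obs()['wrist_force'])-f0;print(z,f.round(1))
    if f[2]>4: break
hand.move_gripper(.03,40)
g=get_obs();zg=g['position'][2];print('grip',g['gripper_width'],g['grip_force'],zg,g['time_s'])
if g['gripper_width']<.04: sys.exit()
bot.servo_line([*K,.25],velocity=.3)
bot.reach([*C,.22],q(np.radians(154)))
bot.servo_line([*C,zg+.124],velocity=.15)
g=get_obs();print(g['gripper_width'],g['grip_force'],g['position'],g['time_s'])
cam('side','d10.png')
```

```text
0.006 [-0.2  0.1 -1. ]
0.001 [-0.7  0.3 -0.2]
-0.003 [-0.7  0.7 -0.7]
-0.006 [ 0.5  0.4 -1.2]
grip 0.04278537886499274 39.81669282540679 -0.0056973333931157714 43.1667
0.04261274228798739 40.78577762469649 [ 0.49920846 -0.29053934  0.11917271] 46.2667
```

Run:
```python
from h import *
zg=-.0057
bot.dwell(.2);g=get_obs();print(g['position']);f0=np.array(g['wrist_force'])
for dz in list(np.arange(.120,.0865,-.003))+[.086,.0855]:
    bot.servo_line([*C,zg+dz],velocity=.04);g=get_obs();f=np.array(g['wrist_force'])-f0
    print(round(dz,4),f.round(1),np.round(g['position'],4))
    if np.linalg.norm(f)>10: break
print(g['time_s'],orange_side())
```

```text
[ 0.49894957 -0.29077874  0.11917412]
0.12 [-0.1 -0.7 -0.6] [ 0.4982 -0.2904  0.1141]
0.117 [ 0.3 -0.3 -0.1] [ 0.4983 -0.2904  0.111 ]
0.114 [0.7 0.5 0. ] [ 0.4984 -0.2904  0.1081]
0.111 [ 0.4  0.6 -0.6] [ 0.4984 -0.2904  0.1051]
0.108 [ 0.4  0.  -0.6] [ 0.4984 -0.2904  0.1021]
0.105 [-0.6 -0.8 -1.2] [ 0.4984 -0.2904  0.0991]
0.102 [ 0.2 -0.2 -0.6] [ 0.4984 -0.2904  0.0961]
0.099 [ 0.4  0.1 -0.7] [ 0.4984 -0.2904  0.0931]
0.096 [ 0.  -0.4 -0.6] [ 0.4984 -0.2904  0.0901]
0.093 [-0.1  0.1  0.5] [ 0.4984 -0.2904  0.0871]
0.09 [ 0.7  0.2 -0.3] [ 0.4984 -0.2904  0.0841]
0.087 [-0.1 -0.3 -0.5] [ 0.4984 -0.2904  0.0811]
0.086 [ 0.2 -0.1 -0.3] [ 0.4985 -0.2905  0.0803]
0.0855 [ 0.6 -0.  -0. ] [ 0.4985 -0.2905  0.0798]
50.0167 (212, np.float64(301.7), np.float64(241.3))
```

The collar slid on without resistance. I'll touch down on the hub, release, retreat and check the height.

Run:
```python
from h import *
zg=-.0057;f0=np.array(get_obs()['wrist_force'])
for dz in (.0848,.0841,.0834):
    bot.servo_line([*C,zg+dz],velocity=.02);f=np.array(get_obs()['wrist_force'])-f0;print(dz,f.round(1))
    if f[2]>4: break
hand.move_gripper(.062)
p=get_obs()['position'];bot.servo_line([*C,.15],velocity=.1);bot.servo_line([*C,.26],velocity=.25)
bot.reach([.4985,-.3675,.32],q(np.pi/2))
w=cam('wrist','w11.png');u=proj(w,[*C,.115])[0];print(u)
collar_pose(w,u,z=.115,win=32)
for st,ce in blobs(w,orangemask(w['frame']),4): print(st,ce.round(1),onz(w,ce,.099)[:2].round(4))
b=cam('side','d11.png')
f=b['frame'];g=cv2.cvtColor(f,cv2.COLOR_RGB2GRAY);
v0=proj(b,[*C,.115])[0];v1=proj(b,[*C,.085])[0];print('side collar expected',v0,v1,orange_side())
x=int(v0[0]);print(g[int(v0[1])-16:int(v1[1])+18,x]);print(get_obs()['time_s'],get_obs()['gripper_width'])
```

```text
0.0848 [-1.   0.8  2.3]
0.0841 [-3.1  2.9 10.7]
[281.83677119 100.3946878 ]
ctr [ 0.4972 -0.2907] r 0.0344 dot r 0.0157 ang -7.2
bore centroid off [15.5 -2.2] 172.0
[336  95  27  23 492] [348.8 106.2] [ 0.5664 -0.296 ]
[281  99   5   4  14] [283.  100.5] [ 0.4997 -0.2906]
[294 100   6   7  16] [296.5 102.8] [ 0.5133 -0.2927]
[216 171   6   6  30] [218.4 173.6] [ 0.4306 -0.3656]
[528 186  19  14 197] [536.7 192.4] [ 0.7782 -0.3854]
[285 335  10  19 109] [289.7 344.5] [ 0.5092 -0.5837]
side collar expected [269.64734041 231.82652924] [269.84801321 245.62311096] (207, np.float64(300.8), np.float64(241.1))
[ 60  60  61  60  61 109 119 121 121 145 130 128  86  35  45  74  69  64
  61  60  28  26  23  21  19  20  14  16  19  16  17  17  16  16  15  16
 105 123 122 123 123 124 123 121 120 121  86  46]
53.45 0.06206885817325738
```

Contact came at the home height, the collar dot points along the flat and the carousel is unmoved. Handing in.

```bash
python3 -c "
from h import *
print(hand_in())"
```

```text
the job is handed in; nothing more can be done
None
```

I turned the carousel until it dropped flat onto all six studs, then put the lock collar on flat to flat, touching the hub at its home height, and released it; I handed in at about 53 s, and the hand-in returned no verdict.

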